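# Chuck a tumbler on the indexing wheel, then hold the index pin out

## Robot

A 6-joint arm with a two-finger parallel gripper is mounted at the origin on the work surface; the furniture and walls round the work are solid. World frame = base frame: x ahead of the robot, y to its left, z up, the work surface at z = 0. Lengths are in mm, angles in rad, forces in N, time in s.
With the tool pointing down it reaches from about 300 to 775 mm from the base axis. Payload 14.6 kg.
Tool frame: the origin (TCP) lies at the very end of the fingers, on their centre line; the grasp point (between the pads) lies 19 mm behind it; z points along the fingers, y is the line along which they close (so a half turn about z gives the same grasp; the last joint's range is limited). The gripper opens to 94 mm and grips with 3 to 60 N. Pads are 16 mm wide; open, the fingers measure 119 mm over their backs; the gripper's body (75 mm by 177 mm) begins 78 mm behind the grasp point.
Start: joints at [-0.067, 0.3, 1.521, -0, 1.321, -0.067], TCP at [549.99, -0.002, 205.446] pointing down, gripper open.
Joint ranges: [-3.03, 3.03], [-0.79, 2.21], [0.23, 2.52], [-1.04, 4.18], [0, 3.07], [-2.55, 2.55]. Speed limits (rad/s): [2.22, 2.22, 2.57, 3.14, 3.14, 3.14].

## Interface

Orientations are given as [roll, pitch, yaw] about the fixed x, y, z axes, in that order (R = Rz(yaw) Ry(pitch) Rx(roll)).
In Python, from cell import manip, eyes, ticket gives the robot as it stands. The module is installed in compiled form; this text tells all that it offers.
- The arm moves only by the tool arm_command, never from a script. Its argument "plan" is a list of rows, each a list of 5 numbers: the opening, from -1 (shut) to 1 (fully open), then the shift along the tool's x, y, z in m, then the turn about the tool's z in rad. In form: [[jaw, dx, dy, dz, roll], ...]. A call has 1 to 20 rows; each row shifts and turns the commanded pose from where the row before left it, along the tool's axes as they then stand; what a row does not reach is not made up. A row lasts 1/8 s, in which the tool goes at most 62.5 mm and 10.7 degrees, less where a joint would pass 70% of its speed; a pose out of reach is approached as far as the arm can. A call is refused whole if a number of a shift passes 0.0625 or a number of a turn 0.188, either way. A call with a gripper value outside its range is refused whole. The fingers move at their own pace and stop on an object; "newtons" is the grip in N (left out, the last holds). Time passes only in rows, so rows that do not move let the fingers close. It gives the time, the measured TCP pose, the force, the opening and the grip force at its end, in the units of the state.
- manip.read_state(): the state, without advancing time (a new reading comes with each control period).
- eyes.camera(name): name is "scene" or "side" or "wrist"; returns a dict with "img" (480x640x3 uint8, blue, green, red), "z_map" (480x640 float32, mm along the optical axis (not along the pixel's ray), 0 where there is no reading), "fx", "fy", "cx", "cy" (pixels), "dist" ([k1, k2, p1, p2, k3] as OpenCV has them; the pictures are not rectified), "eye" and "orientation" of the camera in the world. Camera axes: x right, y down, z forward; pixel columns grow to the right and rows downward; lengths in mm; the calibration is good to about 2 mm. A picture is of the moment at which its call begins.
- ticket.sign_off(): hands the job in; it is judged then, once.
The state is a dict: "clock": time; "joints": joint angles; "qd": joint speeds; "effort": joint torques, N m; "eef_pos": TCP position; "eef_rot": TCP orientation; "wrist_force": force on the tool from outside, world axes, zero at the start; "moment": the same for the moment, N m; "finger_gap": finger opening in mm; "finger_force": force on a finger pad.
Only numpy, scipy, OpenCV 4.12 (cv2) and the standard library are available. Lean on these libraries where they do the work, as an engineer would, in place of code of your own. Each camera call takes 0.05 s, during which the arm holds its last target. There are 200 camera calls.

## Task

A clay tumbler stands loose between the three jaws of the self-centring chuck on the indexing wheel. While the sprung index pin still keeps the wheel from turning, swing the upright peg of the chuck's outer ring clockwise (seen from above) until you feel all three jaws press firmly on the tumbler, so that they hold it when you let go, but do not force it: the clay is soft. Then let go of the peg, pull the black knob of the index plunger straight up to its stop and finish while still holding it there, touching nothing of the wheel, chuck or tumbler, so that I can spin the wheel and see whether the tumbler runs true.

Things in the scene. Friction and masses are not known exactly. Their poses are not given: they have to be found in the camera images.
- wheel_centre (a point): On the wheel's vertical axis, in the chuck's top face, 66 mm up. Grey foot; steel index plate 260 mm across (top 50 mm up, twelve holes near its rim); round chuck face; round that the knurled ring, 200 mm across, top 66 mm up. With the index pin in, the wheel has half a degree of play; with it out it turns freely.
- peg_mid (a point): Middle of the upright round steel peg (14 mm thick) on the knurled ring, 90 mm from the wheel's axis and 87 mm above the table; its top is 107 mm up, the ring's top face 66 mm. It goes round the axis with the ring: 4 to 5 N push while the jaws are free, about 9 N once they press the jaw springs in by 2 mm.
- chuck_ring (a joint): Turn of the ring on the wheel, rad: 0 jaws open, growing clockwise from above, at most 1.0. Each rad moves every jaw 20 mm inward from 46 mm off the axis: they touch a centred tumbler at 0.6. Then the pads give on springs (1.5 N at first, 2.5 N per mm) for 6 mm (0.3 rad). The ring is stiff and stays where left; springs pressed in over 1.5 mm push it back to there.
- jaw0: One of three sprung jaw pads (smooth black nylon face 22 mm wide, 21 mm high, top 89 mm up), 120 degrees apart on the chuck face. Its origin is not on the pad but near the wheel's axis; its x axis points radially outward.
- jaw1: The second jaw pad, like jaw0.
- jaw2: The third jaw pad, like jaw0.
- tumbler: Clay tumbler between the jaws, open at the top: 68 mm across up to 34 mm above its foot, 76 mm at the rim, 78 mm high. Origin at the centre of its underside, z up. It stands loose on the chuck face, up to 3 mm off the axis; rim 144 mm above the table. Two more on the wooden ware board have no part in this.
- plunger_knob (a point): Middle of the plunger's black mushroom knob (28 mm across, 16 mm high, 12 mm neck), 143 mm up when the pin is home; knob top 152 mm, underside 136 mm. It stands 117 mm from the wheel's axis over the plate's rim, above a 20 mm steel barrel (top 118 mm up) on a grey bracket whose column, farther out, is 102 mm high.
- index_plunger (a joint): How far the plunger is pulled up, m: 0 pin home (8 mm deep in its hole of the index plate), 0.012 at its upper stop. Its spring pushes it home with about 8 N at 0, rising to 13 N at the stop; let go, it snaps back.
Not all that is in view belongs to the job. What is shaped like the tumbler but yellow is not meant.

How it is judged (in metres and radians):
On the way, in this order (a step that is already met when the one before it is completed fails the run):
1. with the index pin home, all three jaws bear on the tumbler (contact force between each of jaw0, jaw1, jaw2 and tumbler above 1 N and value of joint index_plunger below 0.003 m), for 0.3 s.
2. the index plunger is pulled up to its stop (value of joint index_plunger above 0.0105 m), for 0.3 s.
At the end, for the whole second after the job is handed in: The program ends holding: the fingers hold the plunger's knob at least 10.5 mm up (of 12 mm, pin 2.5 mm or more clear of the plate), the three jaws still press on the upright tumbler (each over 1 N, leaning under 0.1 rad), and the robot touches neither wheel, chuck nor tumbler (value of joint index_plunger above 0.0105 m and contact force between the fingers and index_plunger above 2 N and contact force between each of the fingers, the arm and wheel below 0.5 N and contact force between each of the arm, the fingers and tumbler below 0.5 N and angle between tumbler's own z axis and vertical below 0.1 rad and contact force between each of jaw0, jaw1, jaw2 and tumbler above 1 N); the arm keeps its last pose, push and grip.
It fails at once if the soft tumbler is squeezed with more than 60 N by a jaw (contact force between any of jaw0, jaw1, jaw2 and tumbler above 60 N).
It fails at once if the tumbler is tipped over (angle between tumbler's own z axis and vertical above 0.35 rad).
It also fails if it takes over 54 s, if anything falls off the work surface, if the arm or the gripper's body presses on something with over 40 N, if the wrist force passes 120 N, or if a joint passes its speed limit or range.

## Working session

There is one attempt and no reset: what is moved stays moved. The work goes in short steps, Python scripts to look and compute and a tool call to move; the robot and the scene stay as the last step left them, time stands still between calls to the robot, and variables do not carry over. Pictures are saved under pics/ and viewed, at most 10 in all, crops included, and the job is handed in when it is done.

Besides the shell and the picture viewer there is one more tool, called after "Emit:" by a JSON object that holds its "name" and its "arguments", one argument or row to a line. arm_command: Moves the arm, as the interface text tells. Its arguments: {"type":"object","properties":{"plan":{"type":"array"},"newtons":{"type":"number"}},"required":["plan"]}

```bash
mkdir -p pics; cat > h.py <<'E'
import numpy as np, cv2
from cell import manip, eyes, ticket
from scipy.spatial.transform import Rotation as R
def cam(n):
    c=eyes.camera(n); o=c["orientation"]
    o=np.array(o,float); c["R"]=o if o.shape==(3,3) else R.from_euler("xyz",o).as_matrix()
    c["K"]=np.array([[c["fx"],0,c["cx"]],[0,c["fy"],c["cy"]],[0,0,1]]); c["dist"]=np.array(c["dist"],float); c["eye"]=np.array(c["eye"],float)
    return c
def rays(c,uv):
    p=cv2.undistortPoints(np.array(uv,float).reshape(-1,1,2),c["K"],c["dist"]).reshape(-1,2)
    return np.c_[p,np.ones(len(p))]@c["R"].T
def plane(c,uv,z):
    d=rays(c,uv); return c["eye"]+d*((z-c["eye"][2])/d[:,2])[:,None]
def cloud(c):
    v,u=np.mgrid[0:480,0:640]; d=rays(c,np.c_[u.ravel(),v.ravel()])
    return (c["eye"]+d*c["z_map"].reshape(-1,1)).reshape(480,640,3)
E
python3 - <<'E'
from h import *
for n in("scene","side"):
    c=cam(n); cv2.imwrite(f"pics/{n}0.png",c["img"]); print(n,c["eye"],c["orientation"],c["fx"])
    np.savez(f"{n}0.npz",img=c["img"],P=cloud(c),zm=c["z_map"])
print(manip.read_state())
E
```

```text
scene [173.35936663 579.65058423 741.08300864] [-2.38406027e+00 -1.51127973e-03 -2.53651649e+00] 471.72961832298176
side [ 216.00036784 -577.39612254  575.8073868 ] [-2.16381127 -0.00600653 -0.42032079] 468.7945383626286
{'clock': 0.1, 'joints': array([-6.65948578e-02,  3.00431461e-01,  1.52150247e+00, -1.61178022e-05,
        1.32072975e+00, -6.66283607e-02]), 'qd': array([ 0.00039025, -0.00153094, -0.00139998,  0.0012052 , -0.00096304,
        0.00060932]), 'effort': array([ 1.84928511e-03, -5.32644153e+01, -3.53284299e+01,  7.10431044e-02,
        2.34944851e-02, -7.30603051e-05]), 'eef_pos': array([5.49762215e+02, 1.15177165e-02, 2.04941336e+02]), 'eef_rot': array([-3.14052296e+00, -5.57307123e-05,  1.57083380e+00]), 'wrist_force': array([ 0.43622699,  0.34407605, -0.28548661]), 'moment': array([-0.04007565,  0.06239322,  0.00281528]), 'finger_force': 0.0, 'finger_gap': 93.9349789455465}
```

View pics/scene0.png

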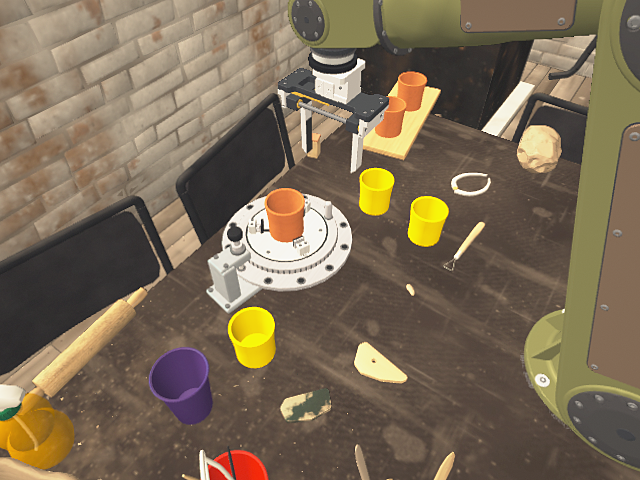

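View pics/side0.png

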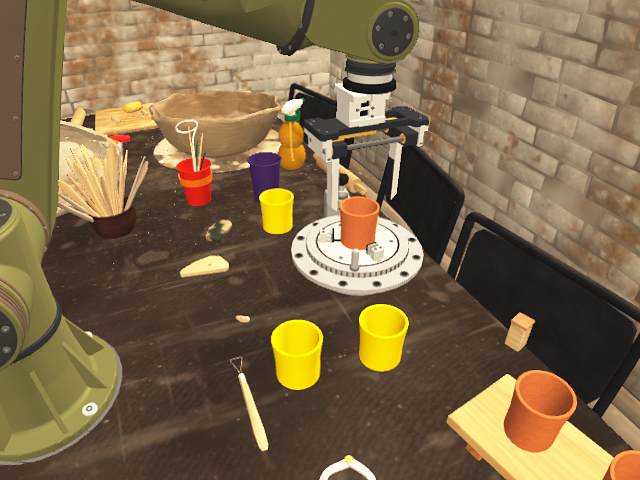

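The scene picture shows the tumbler at (285,215) on the wheel, the knob at (235,232) and the peg at (328,210). In the side picture they are at (360,222), (342,182) and (354,260).

```bash
python3 - <<'E'
from h import *
from scipy.optimize import least_squares
for n,tb,kb,pb in(("scene",(285,215),(235,232),(328,210)),("side",(360,222),(342,182),(354,260))):
    d=np.load(n+"0.npz"); P=d["P"]; img=d["img"]; hsv=cv2.cvtColor(img,cv2.COLOR_BGR2HSV)
    v,u=np.mgrid[0:480,0:640]
    near=lambda c,r:(abs(u-c[0])<r)&(abs(v-c[1])<r)&(d["zm"]>0)
    T=P[near(tb,35)&(hsv[...,0]<12)&(hsv[...,1]>130)&(P[...,2]>135)&(P[...,2]<150)]
    f=lambda p,Q:np.hypot(Q[:,0]-p[0],Q[:,1]-p[1])-p[2]
    s=least_squares(f,[*T.mean(0)[:2],37],args=(T,),loss="soft_l1"); print(n,"rim",len(T),s.x,T[:,2].max())
    c=s.x[:2]; r=np.hypot(P[...,0]-c[0],P[...,1]-c[1])
    # wheel: outer plate edge contour
    m=((P[...,2]>46)&(P[...,2]<54)&(r<150)&(hsv[...,1]<60)).astype(np.uint8)
    Q=P[m>0]; a=np.arctan2(*(Q[:,:2]-c).T[::-1]); rr=np.hypot(*(Q[:,:2]-c).T)
    E=[Q[(a>t)&(a<t+.1)][np.argmax(rr[(a>t)&(a<t+.1)])] for t in np.arange(-3.1,3.1,.1) if ((a>t)&(a<t+.1)).sum()>5]
    E=np.array(E); w=least_squares(f,[*c,130],args=(E,),loss="soft_l1",f_scale=2); print("wheel",w.x,len(E),np.median(Q[:,2]))
    K=P[near(kb,14)&(P[...,2]>136)&(P[...,2]<158)&(hsv[...,2]<90)]; print("knob",len(K),K.mean(0),K.min(0),K.max(0))
    G=P[near(pb,14)&(P[...,2]>75)&(P[...,2]<112)&(hsv[...,1]<60)]; print("peg",len(G),G.mean(0),G.min(0),G.max(0))
E
```

```text
scene rim 193 [592.13884676  88.38761308  34.76833612] 146.3709930317293
wheel [593.55181517  87.65889894 129.70144035] 51 50.25468674459131
knob 181 [610.70924419 205.89619    148.86671393] [600.17725303 191.72860173 136.49291843] [625.8599087  215.62066213 154.07273258]
peg 98 [545.28877257  13.69240599  93.56655969] [539.75152177   6.09263299  75.02026011] [552.65935686  18.60668703 108.34098948]
side rim 308 [591.49212714  83.54982076  34.82915847] 145.1229377723442
wheel [592.25274093  84.59715772 129.75980919] 55 49.776177346625786
knob 89 [612.38616691 192.05412715 146.92629861] [602.43855637 184.47078242 137.10750966] [625.48810474 209.00745807 153.63138628]
peg 139 [545.80126719   5.68183218  92.24261513] [5.38192219e+02 3.35229182e-01 7.51392945e+01] [586.0854044   35.85702053 107.70492874]
```

Emit:
{"name": "arm_command", "arguments": {
  "plan": [
    [-0.15,0.009,-0.003,0.025,0],
    [-0.15,0,0,0.03,0.18],
    [-0.15,0,0,0,0.18],
    [-0.15,0,0,0,0.18],
    [-0.15,0,0,0,0],
    [-0.15,0,0,0,0]
  ],
  "newtons": 20
}}

```text
clock: 0.85
eef_pos: [546.9, 9.0, 150.3]
eef_rot: [-3.141, 0.0, 1.035]
wrist_force: [-1.5, 0.8, 0.1]
finger_gap: 40.5
finger_force: 0.0
```

```bash
python3 - <<'E'
from h import *
s=manip.read_state(); print(s["clock"],s["eef_pos"],s["eef_rot"],s["finger_gap"],s["wrist_force"])
c=cam("wrist"); P=cloud(c); cv2.imwrite("pics/w1.png",c["img"]); np.savez("w1.npz",img=c["img"],P=P,zm=c["z_map"])
print(c["eye"])
m=(P[...,2]>101)&(P[...,2]<112)&(np.hypot(P[...,0]-547,P[...,1]-9)<25)
v,u=np.nonzero(m); print(m.sum(),P[m].mean(0),P[m].min(0),P[m].max(0),u.mean(),v.mean())
E
```

```text
0.85 [546.90848942   9.02089843 150.34397046] [-3.14133911e+00  1.15257931e-04  1.03494690e+00] 40.4923051522787 [-1.52856188  0.82493041  0.08634005]
[581.18058124  66.70088156 329.28916936]
473 [547.5895042    9.35060331 104.96538071] [540.27837177   1.78436949 101.03772432] [554.0327316   15.38528284 107.74079141] 315.7103594080338 262.3276955602537
```

View pics/w1.png

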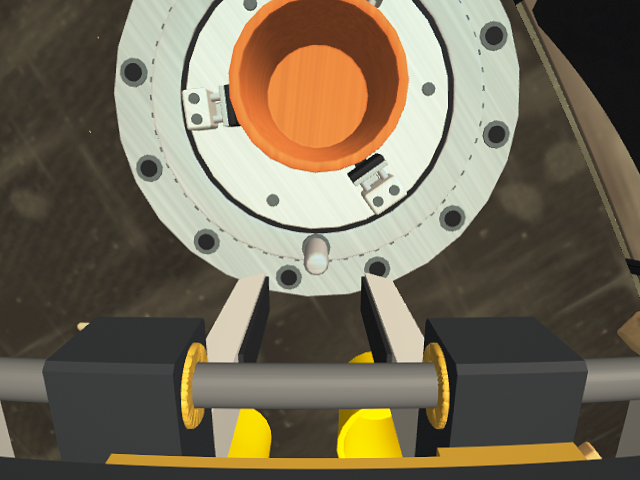

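The wrist view shows the peg's top at (316,255), centred between the fingers, with the jaw blocks well inside. I'll go down and grip it.

Emit:
{"name": "arm_command", "arguments": {
  "plan": [
    [-0.15,0,0,0.03,0],
    [-0.15,0,0,0.03,0],
    [-0.15,0,0,0.011,0],
    [-0.15,0,0,0,0],
    [-1,0,0,0,0],
    [-1,0,0,0,0],
    [-1,0,0,0,0],
    [-1,0,0,0,0]
  ],
  "newtons": 20
}}

```text
clock: 1.9
eef_pos: [547.3, 9.0, 80.0]
eef_rot: [3.141, -0.0, 1.031]
wrist_force: [-0.2, 0.1, 3.5]
finger_gap: 13.3
finger_force: 20.0
```

```bash
python3 - <<'E'
from h import *
s=manip.read_state()
C=np.array([593,86.3]); p=s["eef_pos"][:2]; yaw=s["eef_rot"][2]
d=p-C; print(d, np.hypot(*d), np.degrees(np.arctan2(d[1],d[0])),yaw)
x=np.array([np.cos(yaw),np.sin(yaw)]); y=np.array([np.sin(yaw),-np.cos(yaw)])
# relative to tool frame, chord for step a: constant if tool turns along
a=0.05
rot=np.array([[np.cos(a),np.sin(a)],[-np.sin(a),np.cos(a)]])
e=rot@d-d; print("step .05: dx,dy",e@x,e@y)
E
```

```text
[-45.73543847 -77.33934715] 89.85045881940934 -120.5983951186025 1.0308171054225232
step .05: dx,dy 0.08562919002524312 -4.491238762878194
```

Emit:
{"name": "arm_command", "arguments": {
  "plan": [
    [-1,0.0001,-0.0045,0,0.05],
    [-1,0.0001,-0.0045,0,0.05],
    [-1,0.0001,-0.0045,0,0.05],
    [-1,0.0001,-0.0045,0,0.05],
    [-1,0.0001,-0.0045,0,0.05],
    [-1,0.0001,-0.0045,0,0.05],
    [-1,0,0,0,0],
    [-1,0,0,0,0]
  ]
}}

```text
clock: 2.9
eef_pos: [526.7, 26.2, 79.9]
eef_rot: [3.141, -0.001, 0.732]
wrist_force: [2.9, 2.2, 4.4]
finger_gap: 13.6
finger_force: 20.0
```

```bash
cat > st.py <<'E'
from h import *
s=manip.read_state()
C=np.array([593,86.3]); p=s["eef_pos"][:2]; yaw=s["eef_rot"][2]; d=p-C
a=np.arctan2(d[1],d[0]); t=np.array([np.sin(a),-np.cos(a)]); F=s["wrist_force"]
print("r",np.hypot(*d),"swing",(np.radians(-120.6)-a)%(2*np.pi),"yaw",yaw,"F_tan(push<0)",F[:2]@t,"F_rad",F[:2]@d/np.hypot(*d),F[2],s["moment"],s["finger_gap"])
E
python3 st.py
```

```text
r 89.5353889880655 swing 0.30021061835181806 yaw 0.7319636103486176 F_tan(push<0) -0.3357174528517522 F_rad -3.5908018655963474 4.39983406803062 [ 0.29147233 -0.27260233 -0.05702324] 13.635629399675013
```

Emit:
{"name": "arm_command", "arguments": {
  "plan": [
    [-1,0.0001,-0.0045,0,0.05],
    [-1,0.0001,-0.0045,0,0.05],
    [-1,0.0001,-0.0045,0,0.05],
    [-1,0.0001,-0.0045,0,0.05],
    [-1,0.0001,-0.0045,0,0.05]
  ]
}}

```text
clock: 3.52
eef_pos: [514.2, 44.3, 79.9]
eef_rot: [3.14, -0.002, 0.48]
wrist_force: [5.2, -1.5, 2.7]
finger_gap: 13.2
finger_force: 20.0
```

```bash
python3 st.py
```

```text
r 89.28003693220224 swing 0.5471719731531959 yaw 0.4801907855293919 F_tan(push<0) -3.755273720540569 F_rad -3.8567862813100806 2.685568499811861 [-0.26152748 -1.04032198  0.08465214] 13.24971595871604
```

Emit:
{"name": "arm_command", "arguments": {
  "plan": [
    [-1,0.0001,-0.0027,0,0.03],
    [-1,0.0001,-0.0027,0,0.03],
    [-1,0,-0.0027,0,0.03]
  ]
}}

```text
clock: 3.9
eef_pos: [511.0, 51.4, 80.0]
eef_rot: [3.14, -0.002, 0.391]
wrist_force: [6.1, -4.7, 3.3]
finger_gap: 13.4
finger_force: 20.0
```

```bash
python3 st.py; python3 - <<'E'
from h import *
cv2.imwrite("pics/w2.png",cam("wrist")["img"])
E
```

```text
r 89.14181391784956 swing 0.6344738979155808 yaw 0.39084316625625326 F_tan(push<0) -6.670976182875994 F_rad -3.7656022164105525 3.310346419345299 [-0.70616328 -1.05772747  0.00638385] 13.35557860991936
```

View pics/w2.png

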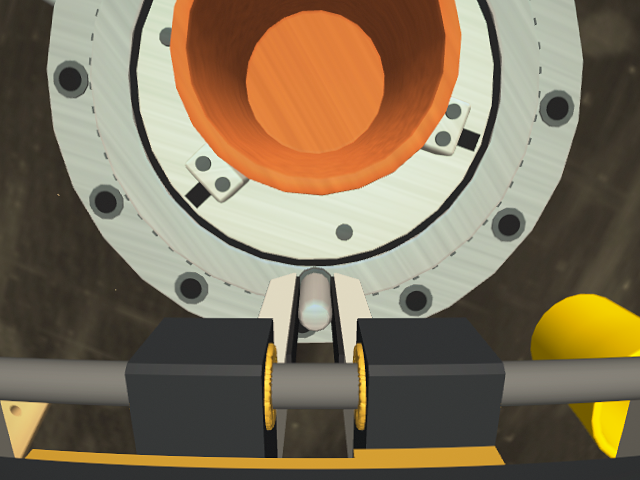

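The wrist view shows the peg held at (315,300) and the jaws reaching the tumbler at (215,175) and (450,130). The push is rising, so I'll go on a little.

Emit:
{"name": "arm_command", "arguments": {
  "plan": [
    [-1,0.0001,-0.0027,0,0.03],
    [-1,0.0001,-0.0027,0,0.03],
    [-1,0,-0.0027,0,0.03]
  ]
}}

```text
clock: 4.32
eef_pos: [508.3, 58.7, 80.0]
eef_rot: [3.14, -0.002, 0.301]
wrist_force: [5.3, -6.5, 3.0]
finger_gap: 13.4
finger_force: 20.0
```

```bash
python3 st.py
```

```text
r 89.04376684090744 swing 0.7215944785395827 yaw 0.30088893701008 F_tan(push<0) -7.77673839669875 F_rad -3.00682684113177 3.0369049805580315 [-1.37961894 -1.07802617  0.02860244] 13.411108961579517
```

Emit:
{"name": "arm_command", "arguments": {
  "plan": [
    [-1,0.0001,-0.0018,0,0.02],
    [-1,0.0001,-0.0018,0,0.02],
    [-1,0,0,0,0],
    [-1,0,0,0,0],
    [-1,0,0,0,0],
    [-1,0,0,0,0]
  ]
}}

```text
clock: 5.08
eef_pos: [507.3, 62.1, 79.9]
eef_rot: [3.14, -0.002, 0.262]
wrist_force: [4.4, -7.4, 3.3]
finger_gap: 13.5
finger_force: 20.0
```

```bash
python3 st.py
```

```text
r 89.00055190490352 swing 0.7614681391399087 yaw 0.26185892244218434 F_tan(push<0) -8.292240356999663 F_rad -2.23640328106174 3.344381615440507 [-1.27609948 -0.73136647  0.08109895] 13.486541350924073
```

Emit:
{"name": "arm_command", "arguments": {
  "plan": [
    [-0.3,0,0,0,0],
    [-0.3,0,0,0,0],
    [-0.3,0,0,-0.04,0],
    [-0.3,0,0,-0.06,0],
    [-0.3,0,0,-0.03,0],
    [0.1,0,0,0,0]
  ]
}}

```text
clock: 5.82
eef_pos: [507.0, 63.2, 211.2]
eef_rot: [3.141, -0.003, 0.261]
wrist_force: [0.3, 0.0, -0.8]
finger_gap: 39.7
finger_force: 0.0
```

```bash
python3 st.py; python3 - <<'E'
from h import *
s=manip.read_state(); p=s["eef_pos"]; yaw=s["eef_rot"][2]; print(p)
c=cam("side"); cv2.imwrite("pics/s2.png",cv2.resize(c["img"][130:310,250:470],None,fx=3,fy=3,interpolation=cv2.INTER_CUBIC))
c2=cam("scene"); cv2.imwrite("pics/c2.png",cv2.resize(c2["img"][170:320,180:380],None,fx=3,fy=3))
e=np.array([612,201])-p[:2]; print("dx,dy",e@[np.cos(yaw),np.sin(yaw)],e@[np.sin(yaw),-np.cos(yaw)])
E
```

```text
r 89.06362603779351 swing 0.7746780310736328 yaw 0.2613524300578136 F_tan(push<0) -0.035652490734088514 F_rad -0.28179906074863686 -0.7716493577374397 [-0.00116403  0.16641332  0.02132299] 39.66646326878508
[506.97686643  63.22728942 211.16697863]
dx,dy 137.05541363443507 -105.95750072337655
```

View pics/s2.png

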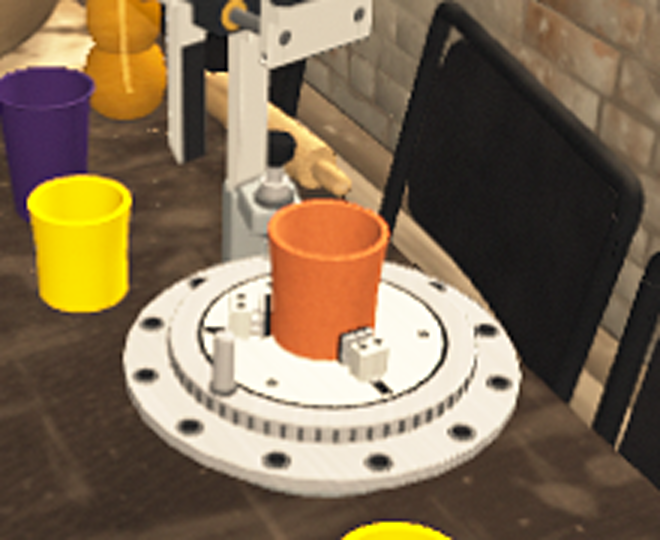

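View pics/c2.png

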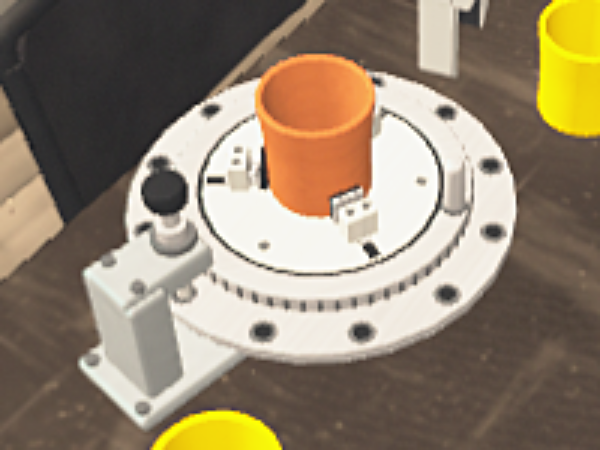

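Both crops show the tumbler upright with the pads against it. The peg has stayed swung round, at (225,362) in the side crop. The knob is clear at (165,190) in the scene crop, so I'll move over it.

Emit:
{"name": "arm_command", "arguments": {
  "plan": [
    [0.0,0.034,-0.0265,0,0],
    [0.0,0.034,-0.0265,0,0],
    [0.0,0.034,-0.0265,0,0],
    [0.0,0.035,-0.0265,0,0],
    [0.0,0,0,0,0],
    [0.0,0,0,0,0]
  ]
}}

```text
clock: 6.68
eef_pos: [610.9, 200.4, 207.8]
eef_rot: [3.142, 0.003, 0.261]
wrist_force: [0.3, 0.4, -0.1]
finger_gap: 47.3
finger_force: 0.0
```

```bash
python3 - <<'E'
from h import *
s=manip.read_state(); p=s["eef_pos"]; yaw=s["eef_rot"][2]; print(s["clock"],p,yaw,s["finger_gap"])
c=cam("wrist"); P=cloud(c); cv2.imwrite("pics/w3.png",c["img"])
m=(P[...,2]>146)&(P[...,2]<156)&(np.hypot(P[...,0]-612,P[...,1]-201)<25)
Q=P[m]; k=(Q.min(0)+Q.max(0))/2; print(len(Q),k,Q.mean(0),np.ptp(Q,axis=0))
e=k[:2]-p[:2]; print("dx,dy",e@[np.cos(yaw),np.sin(yaw)],e@[np.sin(yaw),-np.cos(yaw)])
c=cam("side"); P=cloud(c); r=np.hypot(P[...,0]-593,P[...,1]-86.3); m=(P[...,2]>92)&(P[...,2]<112)&(r>75)&(r<105)&(P[...,0]<560)&(P[...,1]<90)
g=P[m].mean(0); print("peg",g,m.sum(),-120.6%360-np.degrees(np.arctan2(g[1]-86.3,g[0]-593))%360)
E
```

```text
6.675 [610.89685706 200.37888238 207.81535704] 0.2609736594790337 47.34956525623248
1673 [614.92387766 200.70147269 149.70723603] [615.49198619 200.84814572 150.5111297 ] [26.37890592 27.43706813  7.35310383]
dx,dy 3.9738977012618975 0.7273902027823138
peg [506.06836623  50.51085152 100.68122002] 64 37.023375976031815
```

View pics/w3.png

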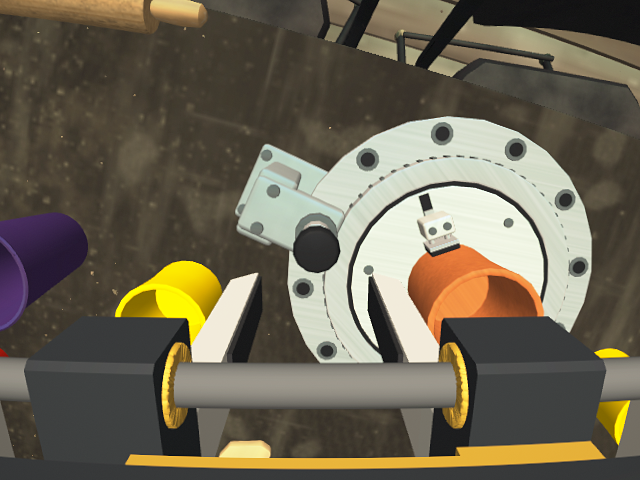

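The wrist view shows the knob at (316,250), centred between the fingers. I'll shift 4 mm in x, go down to 125 mm and close.

Emit:
{"name": "arm_command", "arguments": {
  "plan": [
    [0.0,0.004,0.0005,0.02,0],
    [0.0,0,0,0.03,0],
    [0.0,0,0,0.033,0],
    [0.0,0,0,0,0],
    [-1,0,0,0,0],
    [-1,0,0,0,0],
    [-1,0,0,0,0],
    [-1,0,0,0,0],
    [-1,0,0,0,0]
  ],
  "newtons": 50
}}

```text
clock: 7.9
eef_pos: [616.1, 201.1, 127.8]
eef_rot: [3.141, -0.002, 0.261]
wrist_force: [0.7, -4.5, 7.1]
finger_gap: 25.5
finger_force: 50.0
```

Emit:
{"name": "arm_command", "arguments": {
  "plan": [
    [0.0,0,0,0,0],
    [0.0,0,0,0,0],
    [0.0,-0.001,0,0.005,0],
    [0.0,0,0,0,0]
  ]
}}

```text
clock: 8.4
eef_pos: [614.2, 201.0, 120.7]
eef_rot: [-3.142, 0.001, 0.261]
wrist_force: [0.2, -0.3, -0.2]
finger_gap: 46.9
finger_force: 0.0
```

Emit:
{"name": "arm_command", "arguments": {
  "plan": [
    [-1,0,0,0,0],
    [-1,0,0,0,0],
    [-1,0,0,0,0],
    [-1,0,0,0,0],
    [-1,0,0,0,0]
  ],
  "newtons": 50
}}

```text
clock: 9.02
eef_pos: [614.7, 200.7, 121.5]
eef_rot: [3.141, -0.0, 0.261]
wrist_force: [1.0, -4.9, 0.1]
finger_gap: 25.5
finger_force: 50.0
```

Emit:
{"name": "arm_command", "arguments": {
  "plan": [
    [-1,0,0,-0.004,0],
    [-1,0,0,-0.004,0],
    [-1,0,0,-0.003,0],
    [-1,0,0,0,0],
    [-1,0,0,0,0]
  ]
}}

```text
clock: 9.65
eef_pos: [614.5, 200.7, 130.9]
eef_rot: [3.141, 0.001, 0.261]
wrist_force: [7.1, -3.3, -12.9]
finger_gap: 25.3
finger_force: 50.0
```

Moved 9.4 mm so far, with spring force as expected. Pulling on to the stop.

Emit:
{"name": "arm_command", "arguments": {
  "plan": [
    [-1,0,0,-0.002,0],
    [-1,0,0,-0.002,0],
    [-1,0,0,0,0],
    [-1,0,0,0,0]
  ]
}}

```text
clock: 10.15
eef_pos: [614.3, 200.6, 133.7]
eef_rot: [3.141, 0.002, 0.261]
wrist_force: [11.6, -1.7, -20.1]
finger_gap: 25.6
finger_force: 50.0
```

Emit:
{"name": "arm_command", "arguments": {
  "plan": [
    [-1,0,0,-0.0015,0],
    [-1,0,0,0,0],
    [-1,0,0,0,0]
  ]
}}

```text
clock: 10.52
eef_pos: [614.2, 200.6, 133.8]
eef_rot: [3.141, 0.004, 0.261]
wrist_force: [16.3, -0.7, -30.0]
finger_gap: 25.3
finger_force: 50.0
```

```bash
python3 - <<'E'
from h import *
for n in("scene","side"):
    c=cam(n); P=cloud(c); hsv=cv2.cvtColor(c["img"],cv2.COLOR_BGR2HSV)
    m=(np.hypot(P[...,0]-614,P[...,1]-201)<16)&(hsv[...,2]<70)&(P[...,2]>120)&(P[...,2]<175)
    print(n,m.sum(),np.percentile(P[m][:,2],[1,50,99]) if m.any() else 0)
    x,y=(180,120) if n=="scene" else (270,110)
    cv2.imwrite(f"pics/{n}4.png",cv2.resize(c["img"][y:y+180,x:x+200],None,fx=3,fy=3))
E
```

```text
scene 140 [150.50212968 163.18834831 174.78102895]
side 121 [135.27627653 162.01844898 174.68090679]
```

View pics/scene4.png

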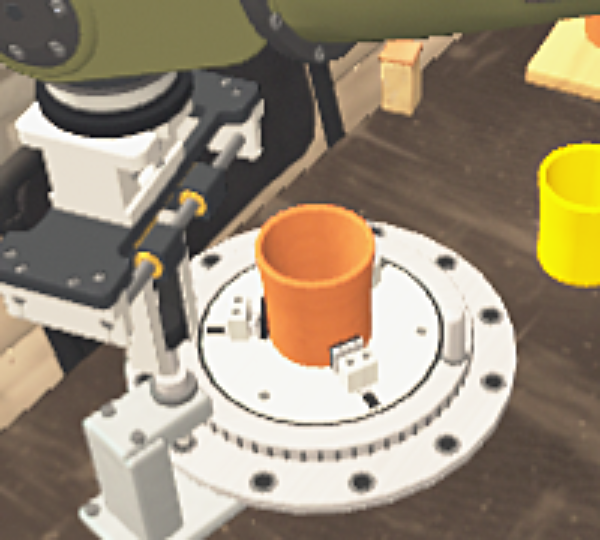

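The scene crop shows the fingers holding the knob at about (165,330), and the tumbler upright in the jaws. The push rose from 20 to 30 N with no further travel at 12.3 mm, so the plunger is at its stop. I'll check that it holds.

Emit:
{"name": "arm_command", "arguments": {
  "plan": [
    [-1,0,0,0.0005,0],
    [-1,0,0,0,0],
    [-1,0,0,0,0],
    [-1,0,0,0,0],
    [-1,0,0,0,0],
    [-1,0,0,0,0],
    [-1,0,0,0,0],
    [-1,0,0,0,0]
  ],
  "newtons": 58
}}

```text
clock: 11.62
eef_pos: [614.2, 200.6, 133.7]
eef_rot: [3.141, 0.003, 0.261]
wrist_force: [15.0, -0.6, -27.3]
finger_gap: 25.5
finger_force: 58.0
```

Steady. Handing in.

```bash
python3 -c "
from cell import ticket; print(ticket.sign_off())"
```

```text
the job is handed in; nothing more can be done
None
```

I handed the job in with the gripper holding the plunger knob at its upper stop (about 12 mm up) and clear of the wheel. In the last pictures the jaws still held the tumbler upright; I had no direct reading of their force, and the sign-off returned no verdict.

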